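Set the rivet selector to grey and dispense

ROBOT

A 6-joint arm with a two-finger parallel gripper is mounted at the origin on the work surface. World frame = base frame: x ahead of the robot, y to its left, z up, the work surface at z = 0. Lengths are in m, angles in rad, forces in N, time in s.
With the tool pointing down it reaches from about 0.275 to 0.725 m from the base axis. Payload 15.9 kg.
Tool frame: the origin (TCP) lies on the centre line of the jaws, within the pads' length; the fingertips stand 8 mm ahead of it and the grasp point (between the pads) lies 11 mm behind it; z points along the fingers, x is the direction in which the jaws open and shut, and the axes are right-handed (so a half turn about z gives the same grasp; the last joint's range is limited). The gripper opens to 85 mm and grips with 20 to 120 N. Pads are 22 mm wide; open, the fingers measure 114 mm over their backs; the gripper's body (76 mm by 85 mm) begins 54 mm behind the grasp point. The pads swing forward as they close: fully open they stand 13 mm farther back than shut.
Start: joints at [-1.327, 0.213, -0.034, 1.323, 0, 1.571], TCP at [0.121, -0.485, 0.239] pointing down, gripper open.
Joint ranges: [-2.98, 2.98], [-0.74, 1.72], [-1.14, 1.35], [-2.1, 2.04], [-1.57, 1.44], [-3.14, 3.14]. Speed limits (rad/s): [1.89, 1.89, 2.39, 2.57, 3.14, 3.14].

INTERFACE

Orientations are given as a rotation vector (axis times angle).
In Python, from cell import * gives the robot as it stands.
- The arm moves only by the tool servo_tool, never from a script. Its argument "increments" is a list of rows, each a list of 3 entries, a list of its own where there are three numbers: the shift along the tool's x, y, z in mm, then the turn, a rotation vector about the tool's x, y, z in rad, then the finger opening in mm, from 0 to 85.4. A call has 1 to 8 rows; each row shifts and turns the commanded pose from where the row before left it, along the tool's axes as they then stand; what a row does not reach is not made up. A row lasts 1/12 s, in which the tool goes at most 41.7 mm and 7.16 degrees, less where a joint would pass 70% of its speed; a pose out of reach is approached as far as the arm can. A call with a gripper value outside its range is refused whole. The fingers move at their own pace and stop on an object; "grip_force" is the grip in N (left out, the last holds). Time passes only in rows, so rows that do not move let the fingers close. It gives the time, the measured TCP pose, the force and the opening at its end, in the units of the state.
- get_state(): the state, without advancing time (a new reading comes with each control period).
- capture(name): name is "scene" or "top" or "wrist"; returns a dict with "img" (480x640x3 uint8, red, green, blue), "fx", "fy", "cx", "cy" (pixels), "position" and "rotation" of the camera in the world; the wrist camera has in their place "T_tool_cam" (4x4, takes a point from camera to tool coordinates, whose origin is the TCP and whose axes are the tool frame's). Camera axes: x right, y down, z forward; pixel columns grow to the right and rows downward; lengths in m; the calibration is good to about 2 mm. A picture is of the moment at which its call begins: read the wrist's pose just before it. There is no depth.
- sign_off(): hands the job in, once; it reports no verdict.
The state is a dict: "t": time; "qpos": joint angles; "joint_velocities": joint speeds; "joint_torque": joint torques, N m; "tcp_pos": TCP position; "orientation": TCP orientation; "wrist_force": force on the tool from outside, world axes, zero at the start; "moment": the same for the moment, N m; "finger_gap": finger opening in m.
Only numpy, scipy, OpenCV 4.12 (cv2) and the standard library are available. Lean on these libraries where they do the work, as an engineer would, in place of code of your own. Each camera call takes 0.05 s, during which the arm holds its last target.

TASK

Pushing with a fingertip against its side, swing the orange pointer arm on the rivet dispenser round until it points at the grey sample rivet, and only then press the blue pad fully down to dispense and let it come back up. Do not pinch the arm or pick anything up, never press the pad while another colour (or none) is selected, and leave the bottle, the rivet tool and the marking gauge where they are.

Things in the scene. Friction and masses are not known exactly. Their poses are not given: they have to be found in the camera images.
- dispenser: Cream rivet dispenser fixed to the blue surface: a box, x -135 to +100 mm, y -145 to +145 mm in its frame, its flat top (the deck) 50 mm above the work surface. Origin: on the pointer's pivot axis, at work-surface height. z up; its -x side roughly faces the robot and has a steel outlet lip, up to 18 mm high, reaching to x = -167 mm.
- pointer (a joint): Angle (rad) of the orange pointer arm about the vertical axis through the dispenser's origin; stops at -1.75 and 1.75. At 0 it points along the dispenser's -x; positive is counter-clockwise seen from above, so at angle q it points along (-cos q, -sin q) in the dispenser's frame. Light friction (0.06 N m), no spring: it stays where it is left.
- pointer_tip (a point): End of the orange pointer arm, 85 mm from the pivot axis, half-way up the arm (82.5 mm above the work surface). The arm is a bar 16 mm wide from 28 to 76 mm from the axis (10 mm and 5 mm wide further out); underside 19 mm, top 46 mm above the deck. Its upright sides may be pushed one at a time. Black hub: radius 19 mm, top 49 mm above the deck.
- pointer_aim (a point): The spot that the pointer points at: on the deck, 105 mm from the pivot axis in the pointer's direction (20 mm beyond its tip).
- rivet_grey: Sample rivet with a GREY domed plastic head, 26 mm across and 7 mm high, fixed on the deck. Origin at the centre of its underside, on the deck. The four samples sit 105 mm from the pivot axis at pointer angles of about -1.3, -0.65, 0.65 and 1.3 rad; which colour is where changes from start to start.
- rivet_black: The same, black head.
- rivet_green: The same, green head.
- rivet_yellow: The same, yellow head.
- pad_top (a point): Centre of the top of the round blue push pad (40 mm across) in a black housing on the deck, 62 mm behind the pivot axis along the dispenser's +x. It is pressed straight down.
- pad (a joint): Travel (m) of the blue pad: 0 is up, 0.008 fully down. A spring brings it back up; fully down takes about 6 N.
- bottle: Capped green glass bottle, 64 mm across, 190 mm tall, standing loose beside the dispenser. Origin at the centre of its foot.
- rivet_tool: Chrome hand rivet tool lying loose beside the dispenser, about 255 mm long (x -121 to +132 mm), 81 mm wide, 26 mm high; origin on its underside, x towards its nose.
- gauge: Black plastic marking gauge lying loose behind the dispenser: a beam 200 mm long (its x) with a fence block 62 mm wide, 54 mm high with its screw. Origin at the centre of the beam's underside.

How it is judged:
By the outcome, as a careful person would: the job done as asked, in the order asked, and still so for the second after the job is handed in, with the robot touching nothing.
It also fails if it takes over 38 s, if anything falls off the work surface, if the arm or the gripper's body presses on something with over 40 N, if the wrist force passes 120 N, or if a joint passes its speed limit or range.

## Working session

There is one attempt and no reset: what is moved stays moved. The work goes in short steps, Python scripts to look and compute and a tool call to move; the robot and the scene stay as the last step left them, time stands still between calls to the robot, and variables do not carry over. Pictures are saved under pics/ and viewed, and the job is handed in when it is done.

Besides the shell and the picture viewer there is one more tool, called after "Call:" as a command line: name --argument value ..., lists and objects as JSON in quotes. servo_tool: Moves the arm, as the interface text tells. Its arguments: {"type":"object","properties":{"increments":{"type":"array","items":{"type":"array"}},"grip_force":{"type":"number"}},"required":["increments"]}

```bash
ls; mkdir -p pics
python3 - <<'E'
from cell import *
import cv2,pickle
s=get_state(); print(s)
d={}
for n in ("scene","top"):
    c=capture(n); d[n]=c; cv2.imwrite(f"pics/{n}0.png",c["img"][:,:,::-1])
    print(n,{k:v for k,v in c.items() if k!="img"})
pickle.dump(d,open("cap0.pkl","wb"))
E
```

```text
pics
{'t': 0.0, 'qpos': array([-1.32701897e+00,  2.13345137e-01, -3.50572957e-02,  1.32348650e+00,
       -4.57074872e-06,  1.57078623e+00]), 'joint_velocities': array([ 5.64282295e-05, -1.60919017e-03,  3.75218823e-04,  1.43364435e-04,
       -6.89904507e-04, -2.81858950e-04]), 'joint_torque': array([ 4.75087625e-03, -6.86163568e+01,  4.87116694e+01,  1.76294142e-02,
        2.01369944e-04,  3.78947118e-05]), 'tcp_pos': array([ 0.12060505, -0.48490092,  0.23882237]), 'orientation': array([-2.47454090e+00,  1.93443657e+00,  1.35626185e-03]), 'wrist_force': array([ 0.48449035,  0.56568371, -0.53990016]), 'moment': array([-0.02564664, -0.00249952,  0.02887495]), 'finger_gap': 0.0854946213298027}
scene {'fx': 465.6513203287867, 'fy': 465.6513203287867, 'cx': 324.0350159557045, 'cy': 249.1368913357903, 'position': array([ 1.31853049, -0.23315286,  0.56255999]), 'rotation': array([-1.85959907, -1.18940174,  0.67499584])}
top {'fx': 465.6064761921517, 'fy': 465.6064761921517, 'cx': 315.6765634414036, 'cy': 241.13783763596066, 'position': array([0.50492713, 0.04008656, 0.8759611 ]), 'rotation': array([-2.12390326,  2.12998977, -0.15688935])}
```

View pics/scene0.png

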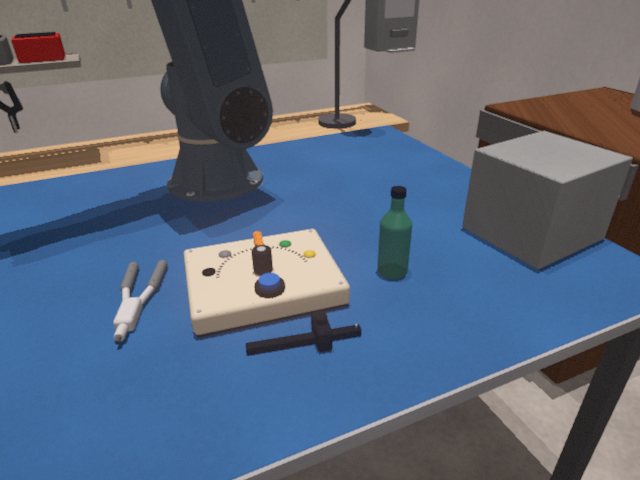

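View pics/top0.png

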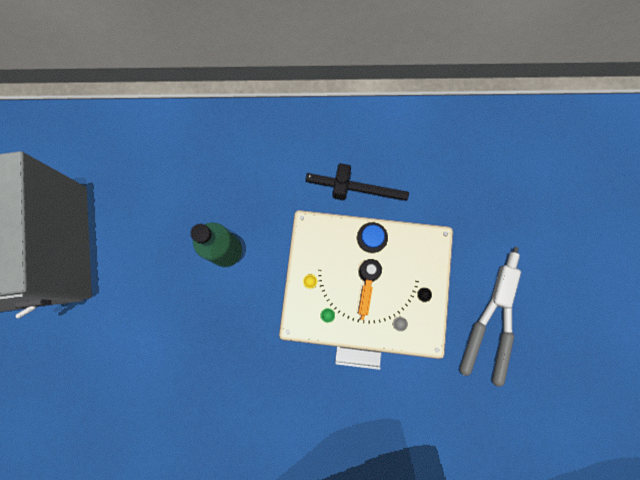

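The top view shows the hub at about (371,270), the orange arm pointing down and slightly left to (364,317), and the grey rivet at (401,324). Black is at (425,295), green (328,315), yellow (310,281) and the pad (372,236). Next I measure these positions.

```bash
cat > h.py <<'E'
import numpy as np, cv2
def ray(c,uv,z):
    R=cv2.Rodrigues(np.array(c["rotation"]))[0]
    d=R@np.array([(uv[0]-c["cx"])/c["fx"],(uv[1]-c["cy"])/c["fy"],1.])
    p=np.array(c["position"]); return p+d*(z-p[2])/d[2]
def blobs(img,lo,hi,amin=20):
    hsv=cv2.cvtColor(np.ascontiguousarray(img),cv2.COLOR_RGB2HSV)
    m=cv2.inRange(hsv,np.array(lo),np.array(hi))
    n,l,st,ce=cv2.connectedComponentsWithStats(m)
    return [(st[i,4],ce[i],l==i) for i in range(1,n) if st[i,4]>=amin],m
E
python3 - <<'E'
import pickle,numpy as np,cv2
from h import *
d=pickle.load(open("cap0.pkl","rb")); c=d["top"]; img=c["img"]
for u,v in [(401,324),(425,295),(328,315),(310,281),(372,236),(371,270),(365,300),(330,250)]: print((u,v),img[v,u], cv2.cvtColor(img[v:v+1,u:u+1].copy(),cv2.COLOR_RGB2HSV)[0,0])
# deck
b,m=blobs(img,(15,10,140),(40,75,255),2000)
for a,ce,l in b:
    mm=l.astype(np.uint8); cnt=max(cv2.findContours(mm,0,2)[0],key=cv2.contourArea)
    r=cv2.minAreaRect(cnt); box=cv2.boxPoints(r); print("deck",a,r)
    P=np.array([ray(c,q,0.05) for q in box]); print(P.round(4), [np.linalg.norm(P[i]-P[i-1]).round(4) for i in range(4)])
for nm,lo,hi in [("orange",(8,150,120),(18,255,255)),("blue",(105,150,200),(120,255,255)),("green",(55,120,80),(80,255,255)),("yellow",(20,150,120),(32,255,255)),("grey",(0,0,80),(180,45,150))]:
    for a,ce,l in blobs(img[200:365,270:460],lo,hi)[0]:
        z={"orange":.096,"blue":.07}.get(nm,.054); print(nm,a,(ce+[270,200]).round(1),ray(c,ce+[270,200],z).round(4))
E
```

```text
(401, 324) [157 157 154] [ 30   5 157]
(425, 295) [41 40 36] [24 31 41]
(328, 315) [ 75 181 103] [ 68 149 181]
(310, 281) [237 224  63] [ 28 187 237]
(372, 236) [ 62 126 223] [108 184 223]
(371, 270) [208 212 212] [ 90   5 212]
(365, 300) [237 166  65] [ 18 185 237]
(330, 250) [238 236 215] [ 27  25 238]
deck 7666 ((319.50103759765625, 86.09040832519531), (13.190743446350098, 639.1553955078125), 89.39049530029297)
[[ 0.9554  0.6649  0.05  ]
 [ 0.9556 -0.5554  0.05  ]
 [ 0.929  -0.5526  0.05  ]
 [ 0.9281  0.6616  0.05  ]] [np.float64(0.0275), np.float64(1.2203), np.float64(0.0268), np.float64(1.2142)]
deck 18869 ((368.21630859375, 283.47125244140625), (165.49935913085938, 131.55001831054688), 6.775656223297119)
[[ 0.4703  0.1203  0.05  ]
 [ 0.7033  0.0947  0.05  ]
 [ 0.6657 -0.2012  0.05  ]
 [ 0.4373 -0.1629  0.05  ]] [np.float64(0.2851), np.float64(0.2345), np.float64(0.2983), np.float64(0.2316)]
orange 327 [365.2 298.6] [ 0.5379 -0.028   0.096 ]
blue 345 [372.8 235.6] [ 0.6487 -0.0457  0.07  ]
green 137 [327.2 314.9] [0.5115 0.0349 0.054 ]
yellow 144 [309.9 281. ] [0.5708 0.0651 0.054 ]
grey 139 [399.9 323.6] [ 0.4965 -0.0909  0.054 ]
```

Run:
```python
import pickle,numpy as np,cv2
from h import *
d=pickle.load(open("cap0.pkl","rb")); c=d["top"]; img=c["img"]
for v in range(0,1):
    g=cv2.cvtColor(img,cv2.COLOR_RGB2GRAY)
sub=img[285:306,415:436]; m=(sub.max(2)<90).astype(np.uint8); M=cv2.moments(m,True); bl=np.array([M["m10"]/M["m00"]+415,M["m01"]/M["m00"]+285]); print("black",bl,M["m00"])
W=[ray(c,p,.0535)[:2] for p in [(309.9,281.),(327.2,314.9),(399.9,323.6),bl]]
print(np.round(W,4))
q=np.array([-1.3,-.65,.65,1.3]); Mod=[(-.105*np.cos(a),-.105*np.sin(a)) for a in q]
# pad via two views
s=d["scene"]
def pt(c,uv): 
    R=cv2.Rodrigues(np.array(c["rotation"]))[0]; dd=R@np.array([(uv[0]-c["cx"])/c["fx"],(uv[1]-c["cy"])/c["fy"],1.]); return np.array(c["position"]),dd/np.linalg.norm(dd)
def tri(u1,u2):
    p1,d1=pt(c,u1);p2,d2=pt(s,u2); A=np.c_[d1,-d2]; t=np.linalg.lstsq(A,p2-p1,rcond=None)[0]; a=p1+d1*t[0];b=p2+d2*t[1]; return (a+b)/2,np.linalg.norm(a-b)
hs=blobs(s["img"][265:305,245:300],(105,150,150),(120,255,255))[0]
for a,ce,l in hs: print("blue scene",a,ce+[245,265], tri((372.8,235.6),ce+[245,265]))
A=np.array(Mod);B=np.array(W)
a0=A.mean(0);b0=B.mean(0);U,S,Vt=np.linalg.svd((A-a0).T@(B-b0));R=Vt.T@U.T
t=b0-R@a0; yaw=np.arctan2(R[1,0],R[0,0]); print("pivot",t,"yaw",yaw,np.linalg.det(R)); print("resid mm",((A@R.T+t-B)*1e3).round(1))
print("pad pred",R@[.062,0]+t, "hub ray z.099",ray(c,(371,270),.099))
o=blobs(img[200:365,270:460],(8,120,120),(19,255,255))[0]
for ar,ce,l in o:
    ys,xs=np.nonzero(l); P=np.array([ray(c,(x+270,y+200),.096)[:2] for x,y in zip(xs,ys)])
    L=(P-t)@R; pc=L.mean(0); print("orange q", np.arctan2(-pc[1],-pc[0]), pc, "max r",np.linalg.norm(L,axis=1).max(), ar)
    far=L[np.linalg.norm(L,axis=1)>.07].mean(0); print("tip q",np.arctan2(-far[1],-far[0]))
L=(B-t)@R; print("rivet q",np.arctan2(-L[:,1],-L[:,0]),np.linalg.norm(L,axis=1))
cv2.imwrite("pics/topz.png",cv2.resize(img[195:375,270:470,::-1],None,fx=4,fy=3.3,interpolation=cv2.INTER_CUBIC)[:600])
```

```text
black [424.22368421 294.18421053] 152.0
[[ 0.5708  0.0652]
 [ 0.5116  0.0349]
 [ 0.4965 -0.091 ]
 [ 0.5471 -0.135 ]]
blue scene 24 [272.45833333 278.5       ] (array([ 0.64943292, -0.04261965,  0.07144095]), np.float64(0.00610078460450743))
pivot [ 0.58694979 -0.03808607] yaw -0.11865431474042241 0.9999999999999998
resid mm [[ 0.3  0.5]
 [-0.1 -0. ]
 [-0.1 -0.3]
 [-0.1 -0.2]]
pad pred [ 0.64851386 -0.04542539] hub ray z.099 [ 0.58522151 -0.03834296  0.099     ]
orange q -0.0826367410683976 [-0.05000534  0.00414171] max r 0.0839977691391542 334
tip q -0.07929526920139689
rivet q [-1.29679388 -0.65107459  0.64802572  1.29985264] [0.10452042 0.1049429  0.10479375 0.104789  ]
```

View pics/topz.png

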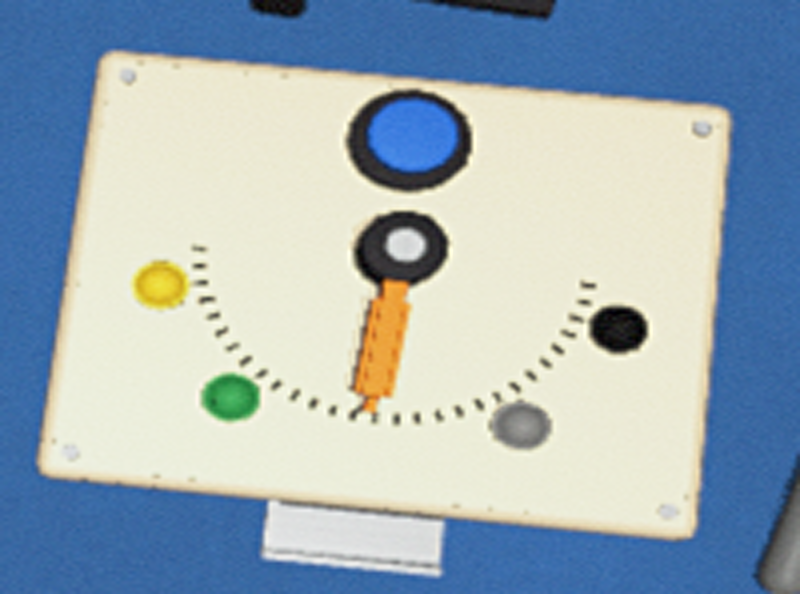

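Fit residuals are 0.5 mm or less, and the pad and hub positions agree. The pivot is at (587,-38) mm, yaw is -0.119, the pointer is at q≈-0.08, and grey is at q≈0.648. I approach the pointer's +y side with the fingers closed, staying high.

Call:
servo_tool --increments '[[[-23.5,-33,0],[0,0,0],0],[[-23.5,-33,0],[0,0,0],0],[[-23.5,-33,0],[0,0,0],0],[[-23.5,-33,0],[0,0,0],0],[[-23.5,-33,0],[0,0,0],0],[[-23.5,-33,0],[0,0,0],0],[[-23.5,-33,0],[0,0,0],0],[[-23.5,-33,0],[0,0,0],0]]' --grip_force 20

```text
t: 0.77
tcp_pos: [0.3322, -0.2372, 0.2393]
orientation: [2.475, -1.935, 0.0]
wrist_force: [1.1, -1.3, -0.2]
finger_gap: -0.0001
```

Call:
servo_tool --increments '[[[-23.5,-33,0],[0,0,0],0],[[-23.5,-33,0],[0,0,0],0],[[-23.5,-33,0],[0,0,0],0],[[-23.5,-33,0],[0,0,0],0],[[-23.5,-33,0],[0,0,0],0],[[-23.5,-33,0],[0,0,0],0],[[-23.5,-33,0],[0,0,0],0],[[-14,-33,0],[0,0,0],0]]'

```text
t: 1.43
tcp_pos: [0.5452, 0.0008, 0.2391]
orientation: [-2.476, 1.933, 0.001]
wrist_force: [0.3, -1.3, 0.4]
finger_gap: -0.0002
```

```bash
cat >> h.py <<'E'
PIV=np.array([.58695,-.03809]); YAW=-.1187
def rel(s,goal):
    R=cv2.Rodrigues(np.array(s["orientation"]))[0]
    return (R.T@(np.array(goal)-s["tcp_pos"])*1e3).round(1)
def spot(q,r,off): # off: distance on the -q side of centre line
    a=q+YAW; return PIV+r*np.array([-np.cos(a),-np.sin(a)])+off*np.array([-np.sin(a),np.cos(a)])
E
python3 - <<'E'
from cell import *
from h import *
import pickle
s=get_state(); print(s["t"],s["tcp_pos"],s["qpos"].round(3),s["finger_gap"],cv2.Rodrigues(s["orientation"])[0].round(3).tolist())
g=spot(-.08,.052,.042); print(g,rel(s,[*g,.081]))
c=capture("wrist"); print(c["T_tool_cam"]); cv2.imwrite("pics/w1.png",c["img"][:,:,::-1])
E
```

```text
1.4333 [0.54524238 0.00077946 0.23912268] [1.000e-03 3.080e-01 9.000e-02 1.353e+00 0.000e+00 2.898e+00] -0.00020755214423302532 [[0.243, -0.97, -0.0], [-0.97, -0.243, 0.0], [-0.0, 0.0, -1.0]]
[0.54426374 0.01334815] [-12.4  -2.1 158.1]
[[ 9.99999880e-01  4.80459235e-04 -9.43989257e-05  1.37782220e-04]
 [-4.35229292e-04  9.60521633e-01  2.78204965e-01 -7.11597736e-02]
 [ 2.24338355e-04 -2.78204890e-01  9.60521727e-01 -1.34991628e-01]
 [ 0.00000000e+00  0.00000000e+00  0.00000000e+00  1.00000000e+00]]
```

View pics/w1.png

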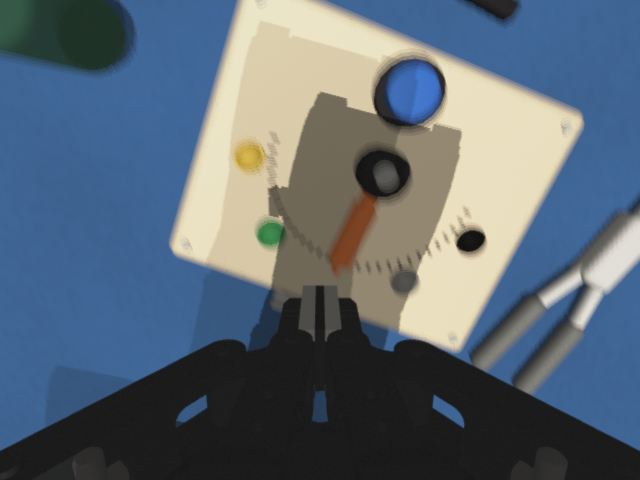

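The wrist view shows the fingertips at (320,300), closed. The orange arm runs from (368,200) to (340,265), and the grey rivet is at (404,281). The tip is on the arm's left side, so I go sideways and down.

Call:
servo_tool --increments '[[[-6.5,-1,20],[0,0,0],0],[[-6,-1,30],[0,0,0],0],[[0,0,30],[0,0,0],0],[[0,0,30],[0,0,0],0],[[0,0,25],[0,0,0],0],[[0,0,15],[0,0,0],0],[[0,0,8],[0,0,0],0],[[0,0,0],[0,0,0],0]]'

```text
t: 2.15
tcp_pos: [0.5424, 0.0104, 0.0797]
orientation: [2.474, -1.934, -0.003]
wrist_force: [-0.5, -0.2, -0.1]
finger_gap: 0.0
```

Run:
```python
from cell import *
from h import *
s=get_state(); print(s["t"],s["tcp_pos"],s["wrist_force"])
for q in np.linspace(-.08,.65,7): print(round(q,2),rel(s,[*spot(q,.054,.022),.081]))
c=capture("wrist"); cv2.imwrite("pics/w2.png",c["img"][:,:,::-1])
```

```text
2.15 [0.54241649 0.01042598 0.07972602] [-0.52313658 -0.22064817 -0.06498583]
-0.08 [14.8  7.9 -1.3]
0.04 [19.9 12.8 -1.3]
0.16 [25.6 17.1 -1.2]
0.28 [31.7 20.6 -1.2]
0.41 [38.2 23.4 -1.2]
0.53 [45.  25.4 -1.2]
0.65 [52.  26.5 -1.2]
```

View pics/w2.png

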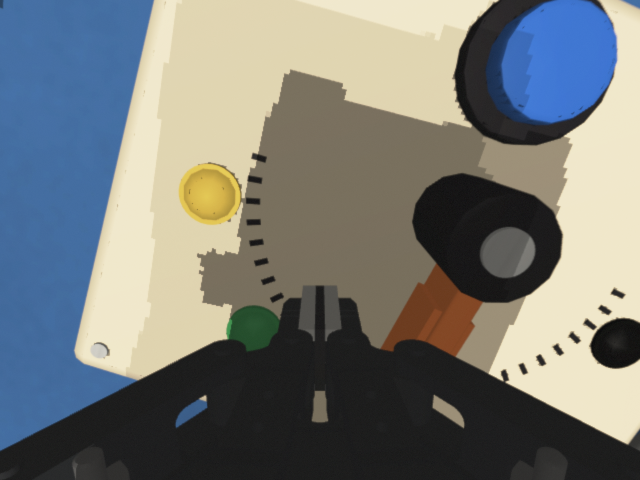

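The fingertip at (320,300) is left of the orange arm, which runs from (460,280) to (400,350), and it is clear of green. I push gently.

Call:
servo_tool --increments '[[[5,3,0],[0,0,0],0],[[5,3,0],[0,0,0],0],[[5,3,0],[0,0,0],0],[[4,3,0],[0,0,0],0],[[4,3,0],[0,0,0],0],[[4,2.5,0],[0,0,0],0],[[4,2,0],[0,0,0],0],[[4,2,0],[0,0,0],0]]'

```text
t: 2.87
tcp_pos: [0.5309, -0.0291, 0.0813]
orientation: [-2.475, 1.935, 0.0]
wrist_force: [0.5, 1.9, 0.4]
finger_gap: 0.0
```

Run:
```python
from cell import *
from h import *
s=get_state(); print(s["t"],s["tcp_pos"],s["wrist_force"])
c=capture("wrist"); cv2.imwrite("pics/w3.png",c["img"][:,:,::-1])
c=capture("top"); cv2.imwrite("pics/t3.png",cv2.resize(c["img"][195:375,270:470,::-1],None,fx=3,fy=3))
```

```text
2.8667 [ 0.53094567 -0.02906742  0.08133655] [0.47450967 1.90292644 0.35661718]
```

View pics/w3.png

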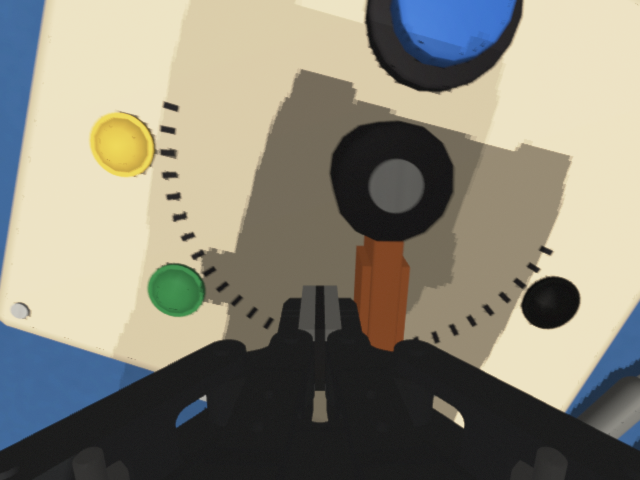

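View pics/t3.png

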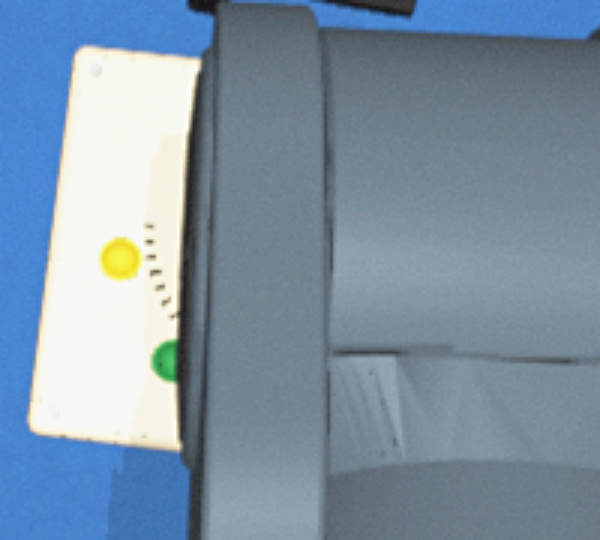

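Contact was made with 1.9 N on the wrist. The arm is vertical in the wrist image (centre u≈385), which is tool y, so q≈0.36. I swing on, turning the tool with it so the face stays flat.

Call:
servo_tool --increments '[[[2.1,0.9,0],[0,0,-0.04],0],[[2.1,0.9,0],[0,0,-0.04],0],[[2.1,0.9,0],[0,0,-0.04],0],[[2.1,0.9,0],[0,0,-0.04],0],[[2.1,0.9,0],[0,0,-0.04],0],[[2.1,0.9,0],[0,0,-0.04],0],[[0,0,0],[0,0,0],0]]'

```text
t: 3.55
tcp_pos: [0.5302, -0.0425, 0.0812]
orientation: [2.69, -1.622, -0.0]
wrist_force: [-0.1, -1.2, -0.0]
finger_gap: -0.0002
```

Run:
```python
from cell import *
from h import *
s=get_state(); print(s["t"],s["tcp_pos"],s["wrist_force"])
R=cv2.Rodrigues(s["orientation"])[0]; ty=R[:,1]; q=np.arctan2(-ty[1],-ty[0])-YAW; print("tool q",q)
a=q+YAW; d=s["tcp_pos"][:2]-PIV; print("r",-d@[np.cos(a),np.sin(a)],"off",d@[-np.sin(a),np.cos(a)])
c=capture("wrist"); cv2.imwrite("pics/w4.png",c["img"][:,:,::-1]);print(c["fx"],c["cx"],c["cy"])
```

```text
3.55 [ 0.5302264  -0.04247493  0.08123917] [-0.14178487 -1.20375827 -0.01566466]
tool q 0.6043226239709131
r 0.0522121813991893 off 0.022598290331513487
386.8935721698815 319.44829341450236 236.58896450452792
```

View pics/w4.png

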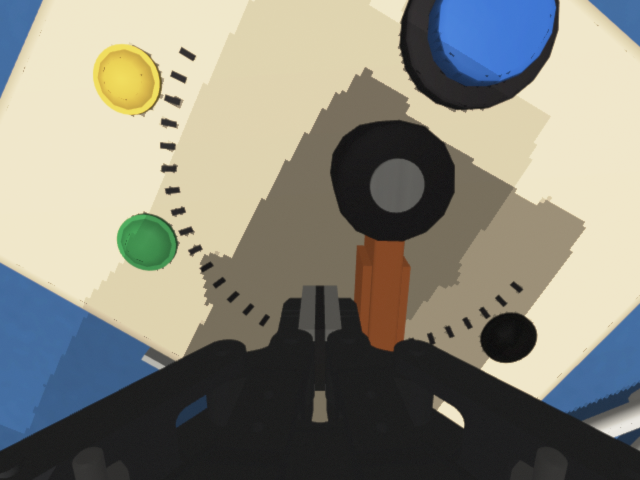

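The arm (u≈385) is still upright in the tool's frame, so q≈0.60. About 0.044 rad remains, then I back off sideways and rise to check.

Call:
servo_tool --increments '[[[1.1,0.5,0],[0,0,-0.022],0],[[1.1,0.5,0],[0,0,-0.022],0],[[0,0,0],[0,0,0],0],[[-5,0,0],[0,0,0],0],[[-12,0,0],[0,0,0],0],[[-5,0,-20],[0,0,0],0],[[0,0,-40],[0,0,0],0],[[0,0,-40],[0,0,0],0]]'

```text
t: 4.27
tcp_pos: [0.5175, -0.0245, 0.1817]
orientation: [2.723, -1.564, -0.004]
wrist_force: [1.9, -0.5, 0.1]
finger_gap: 0.0001
```

Call:
servo_tool --increments '[[[0,20,-35],[0,0,0],0],[[0,30,-20],[0,0,0],0],[[0,30,0],[0,0,0],0],[[0,0,0],[0,0,0],0],[[0,0,0],[0,0,0],0]]'

```text
t: 4.68
tcp_pos: [0.4493, -0.0658, 0.2369]
orientation: [-2.723, 1.567, -0.002]
wrist_force: [-0.3, -0.4, 0.7]
finger_gap: 0.0001
```

Run:
```python
from cell import *
from h import *
import pickle
s=get_state(); print(s["t"],s["tcp_pos"],s["wrist_force"])
c=capture("wrist"); cv2.imwrite("pics/w5.png",c["img"][:,:,::-1])
t=capture("top"); cv2.imwrite("pics/t5.png",cv2.resize(t["img"][195:375,270:470,::-1],None,fx=3,fy=3))
pickle.dump((s,c,t),open("cap5.pkl","wb"))
```

```text
4.6833 [ 0.44933105 -0.06581673  0.23687091] [-0.29225078 -0.39551949  0.73680831]
```

View pics/w5.png

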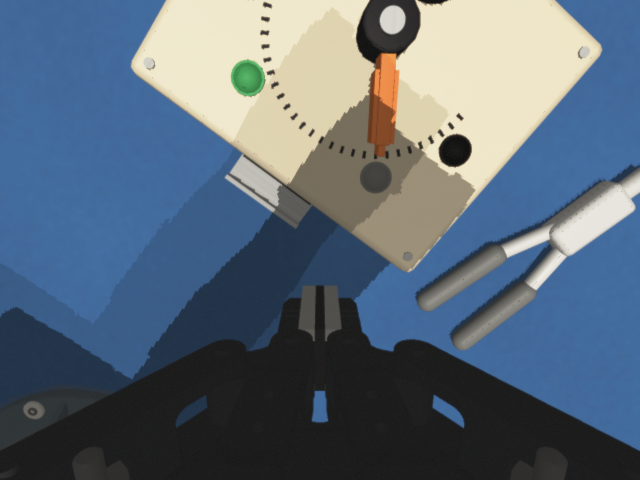

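View pics/t5.png

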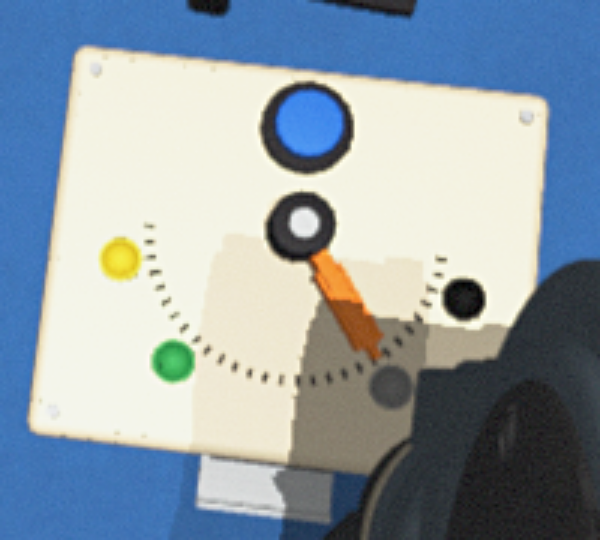

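Both views show the arm pointing at the grey rivet, which is at (376,178) in the wrist view and (390,387) in the 3x top crop. I measure the angle.

```bash
cat > ang.py <<'E'
from h import *
def wcam(s,c):
    T=np.eye(4);T[:3,:3]=cv2.Rodrigues(s["orientation"])[0];T[:3,3]=s["tcp_pos"]
    W=T@c["T_tool_cam"]; return dict(c,position=W[:3,3],rotation=cv2.Rodrigues(W[:3,:3])[0].ravel())
def ang(c,z=.096,zc=.099,box=None):
    img=c["img"]; hsv=cv2.cvtColor(np.ascontiguousarray(img),cv2.COLOR_RGB2HSV)
    m=cv2.inRange(hsv,np.array((6,150,60)),np.array((19,255,255)))
    if box: k=np.zeros_like(m);k[box[1]:box[3],box[0]:box[2]]=1;m*=k
    n,l,st,ce=cv2.connectedComponentsWithStats(m); i=1+st[1:,4].argmax(); ys,xs=np.nonzero(l==i)
    P=np.array([ray(c,(x,y),z)[:2] for x,y in zip(xs,ys)])
    a=-YAW; R=np.array([[np.cos(a),-np.sin(a)],[np.sin(a),np.cos(a)]])
    L=(P-PIV)@R.T; mu=L.mean(0); w,V=np.linalg.eigh(np.cov(L.T)); v=V[:,1]; v=v*np.sign(v@mu)
    r=np.linalg.norm(L,axis=1); e=L[r>r.max()-.009].mean(0)
    return len(xs),"centroid q",np.arctan2(-mu[1],-mu[0]),"axis q",np.arctan2(-v[1],-v[0]),"tip q",np.arctan2(-e[1],-e[0]),"rmax",r.max()
E
python3 - <<'E'
import pickle
from ang import *
s,c,t=pickle.load(open("cap5.pkl","rb"))
w=wcam(s,c)
print("top",ang(t,box=(330,200,460,365)))
for z in(.096,.0825): print("wrist",z,ang(w,z,box=(330,40,430,165)))
for nm,cc,uv in (("w",w,(376,178)),("t",t,(270+390/3,195+387/3))):
    p=ray(cc,uv,.0535)[:2]-PIV; print(nm,"grey",p,"q",np.arctan2(-p[1],-p[0])-YAW,np.linalg.norm(p))
p=ray(w,(392,20),.099); print("hub w",p, "t",ray(t,(270+305/3,195+222/3),.099))
E
```

```text
top (353, 'centroid q', np.float64(0.5886949828947885), 'axis q', np.float64(0.6285221413980789), 'tip q', np.float64(0.6042836316559721), 'rmax', np.float64(0.08380500652613507))
wrist 0.096 (2381, 'centroid q', np.float64(0.6017648264101778), 'axis q', np.float64(0.6178858512240634), 'tip q', np.float64(0.6106913129789188), 'rmax', np.float64(0.08228845954539568))
wrist 0.0825 (2381, 'centroid q', np.float64(0.645922035086008), 'axis q', np.float64(0.6178858512240633), 'tip q', np.float64(0.6395360131002588), 'rmax', np.float64(0.08317295260366042))
w grey [-0.08889119 -0.05352329] q 0.6606779063908841 0.103761195948884
t grey [-0.09113341 -0.05306763] q 0.6460084051886541 0.1054583915259843
hub w [ 0.58902897 -0.03801417  0.099     ] t [ 0.58689518 -0.03949014  0.099     ]
```

Run:
```python
import pickle,cv2,numpy as np
s,c,t=pickle.load(open("cap5.pkl","rb"))
a=cv2.resize(c["img"][10:200,330:430,::-1],None,fx=4,fy=3.1579*1,interpolation=cv2.INTER_CUBIC)
b=cv2.resize(t["img"][260:345,360:420,::-1],None,fx=6.5,fy=7.05,interpolation=cv2.INTER_CUBIC)
cv2.imwrite("pics/z5.png",np.hstack([a[:599],b[:599]]))
```

```text
(no output)
```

View pics/z5.png

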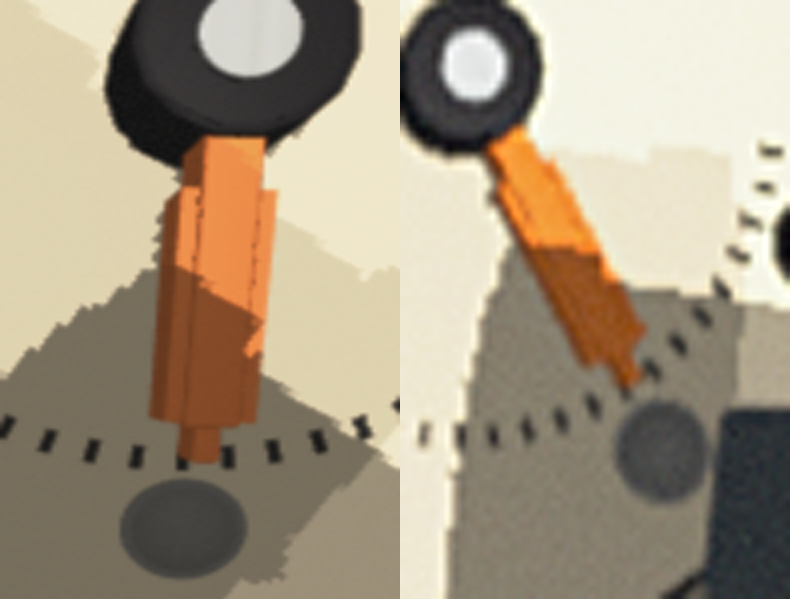

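```bash
cat >> ang.py <<'E'
def edge(c,box,z=.096):
    hsv=cv2.cvtColor(np.ascontiguousarray(c["img"]),cv2.COLOR_RGB2HSV)
    m=cv2.inRange(hsv,np.array((6,150,60)),np.array((19,255,255)))
    k=np.zeros_like(m);k[box[1]:box[3],box[0]:box[2]]=1;m*=k
    n,l,st,ce=cv2.connectedComponentsWithStats(m); i=1+st[1:,4].argmax(); ml=(l==i)
    E=[]
    for y in np.nonzero(ml.any(1))[0]:
        x=np.nonzero(ml[y])[0].max()+.5
        E.append(ray(c,(x,y),z)[:2]-PIV)
    E=np.array(E); r=np.linalg.norm(E,axis=1); S=E[(r>.034)&(r<.072)]
    v=cv2.fitLine((S*1e3).astype(np.float32),cv2.DIST_HUBER,0,.01,.01).ravel(); d=v[:2]*np.sign(v[:2]@v[2:])
    q=np.arctan2(-d[1],-d[0])-YAW; o=d[0]*v[3]-d[1]*v[2]
    mid=S.mean(0); q2=np.arctan2(-mid[1],-mid[0])-YAW-np.arcsin(.008/np.linalg.norm(mid))
    return "edge dir q",q,"edge offset mm",o,"q from edge mid-8mm",q2,len(S)
E
python3 - <<'E'
import pickle
from ang import *
s,c,t=pickle.load(open("cap5.pkl","rb"))
w=wcam(s,c)
print("top",edge(t,(330,200,460,365))); print("wrist",edge(w,(330,40,430,165)))
d=pickle.load(open("cap0.pkl","rb"))["top"]; print("start top",edge(d,(330,200,460,365)))
# rivet vs. cap in the wrist view itself
h=blobs(c["img"][0:45,360:430],(0,0,170),(180,40,255))[0]; print([(a,ce+[360,0]) for a,ce,l in h])
E
```

```text
top ('edge dir q', np.float32(0.62071145), 'edge offset mm', np.float32(6.8429527), 'q from edge mid-8mm', np.float64(0.5980091723666076), 21)
wrist ('edge dir q', np.float32(0.61869013), 'edge offset mm', np.float32(8.095222), 'q from edge mid-8mm', np.float64(0.620517626537715), 59)
start top ('edge dir q', np.float32(-0.081191), 'edge offset mm', np.float32(7.7321296), 'q from edge mid-8mm', np.float64(-0.08643297023857503), 23)
[(np.int32(58), array([362.24137931,   4.22413793])), (np.int32(395), array([423.9164557 ,  27.30379747])), (np.int32(552), array([392.21195652,  19.24094203]))]
```

Both views give q≈0.619 from the upright edge, with the offset matching the 8 mm half-width. Grey is at 0.648, so the arm is 0.03 rad short. I nudge it a little more.

Call:
servo_tool --increments '[[[0,-30,0],[0,0,0],0],[[0,-30,20],[0,0,0],0],[[0,-20,35],[0,0,0],0],[[0,0,40],[0,0,0],0],[[0,0,40],[0,0,0],0],[[0,0,20],[0,0,0],0],[[0,0,0],[0,0,0],0],[[8,0,0],[0,0,0],0]]'

```text
t: 5.45
tcp_pos: [0.5226, -0.0314, 0.0807]
orientation: [2.724, -1.562, -0.004]
wrist_force: [0.7, -0.1, 0.7]
finger_gap: -0.0002
```

Run:
```python
from cell import *
from h import *
s=get_state(); print(s["t"],s["tcp_pos"],s["wrist_force"])
R=cv2.Rodrigues(s["orientation"])[0]; ty=R[:,1]; print("tool q",np.arctan2(-ty[1],-ty[0])-YAW)
for q in (.619,.648):print(rel(s,[*spot(q,.0522,.0225),.081]))
```

```text
5.45 [ 0.52260058 -0.03136453  0.08065277] [ 0.73839427 -0.14017827  0.68193462]
tool q 0.6480974116516256
[14.3 -0.6 -0.4]
[15.8  0.1 -0.4]
```

Call:
servo_tool --increments '[[[5,0,0],[0,0,0],0],[[4,0,0],[0,0,0],0],[[3,0,0],[0,0,0],0],[[2,0,0],[0,0,0],0],[[1.8,0,0],[0,0,0],0],[[0,0,0],[0,0,0],0],[[0,0,0],[0,0,0],0]]'

```text
t: 6.03
tcp_pos: [0.5314, -0.0463, 0.0815]
orientation: [-2.724, 1.565, -0.0]
wrist_force: [-0.2, 0.4, -1.0]
finger_gap: -0.0002
```

Call:
servo_tool --increments '[[[-5,0,0],[0,0,0],0],[[-12,0,0],[0,0,0],0],[[-5,0,-20],[0,0,0],0],[[0,0,-40],[0,0,0],0],[[0,0,-40],[0,0,0],0],[[0,20,-35],[0,0,0],0],[[0,30,-20],[0,0,0],0],[[0,20,0],[0,0,0],0]]'

```text
t: 6.7
tcp_pos: [0.4597, -0.0623, 0.2405]
orientation: [-2.723, 1.563, -0.008]
wrist_force: [0.3, 0.1, 0.9]
finger_gap: 0.0002
```

Call:
servo_tool --increments '[[[0,0,0],[0,0,0],0],[[0,0,0],[0,0,0],0]]'

```text
t: 6.87
tcp_pos: [0.4591, -0.0621, 0.2367]
orientation: [-2.723, 1.566, -0.001]
wrist_force: [0.8, 0.1, -1.3]
finger_gap: -0.0002
```

Run:
```python
from cell import *
from ang import *
import pickle
s=get_state(); print(s["t"],s["tcp_pos"],s["wrist_force"])
c=capture("wrist"); cv2.imwrite("pics/w6.png",c["img"][:,:,::-1])
t=capture("top"); pickle.dump((s,c,t),open("cap6.pkl","wb"))
w=wcam(s,c)
print("top",edge(t,(330,200,460,365)),ang(t,box=(330,200,460,365))); print("wrist",edge(w,(330,20,430,165)))
```

```text
6.8667 [ 0.45909662 -0.06209516  0.23671894] [ 0.77313416  0.13916939 -1.25191398]
top ('edge dir q', np.float32(0.67608213), 'edge offset mm', np.float32(6.4510975), 'q from edge mid-8mm', np.float64(0.6461569843981202), 19) (354, 'centroid q', np.float64(0.6354818860957376), 'axis q', np.float64(0.670913965774484), 'tip q', np.float64(0.6516590929514182), 'rmax', np.float64(0.08344554123966884))
wrist ('edge dir q', np.float32(0.675197), 'edge offset mm', np.float32(7.563738), 'q from edge mid-8mm', np.float64(0.6668531974331496), 58)
```

View pics/w6.png

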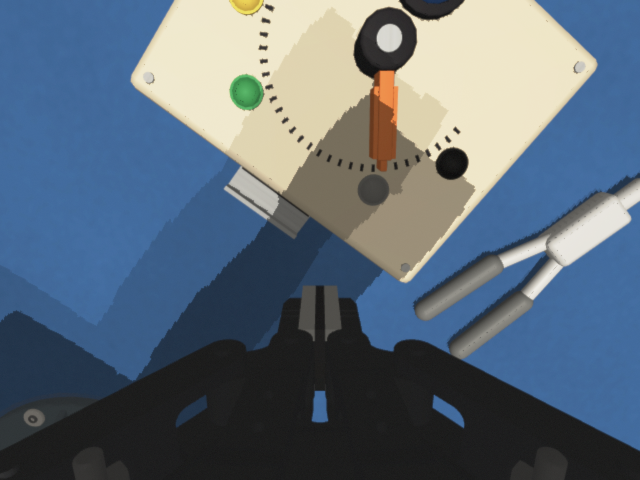

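The arm is now at q≈0.65–0.675 across the measurements, against grey at 0.648–0.66. That is within about 0.02 rad (2 mm at the 26 mm rivet head). I go over the pad.

Run:
```python
import pickle
from ang import *
s,c,t=pickle.load(open("cap6.pkl","rb")); w=wcam(s,c)
p=ray(w,(373,190),.0535)[:2]-PIV; print("grey w q",np.arctan2(-p[1],-p[0])-YAW,np.linalg.norm(p))
b=blobs(t["img"][200:260,330:420],(105,150,180),(120,255,255))[0]; print([(a,(ce+[330,200]).round(1)) for a,ce,l in b])
print(s["qpos"].round(2)); print(rel(s,[.6485,-.0455,.17]))
```

```text
grey w q 0.6560863541102142 0.10331699558759203
[(np.int32(1561), array([378.9, 208.8])), (np.int32(380), array([372.7, 235.6]))]
[-0.13  0.14 -0.13  1.3   0.    2.48]
[  80.9 -172.    66.9]
```

Call:
servo_tool --increments '[[[13.5,-28.5,0],[0,0,0],0],[[13.5,-28.5,0],[0,0,0],0],[[13.5,-28.5,0],[0,0,0],0],[[13.5,-28.5,10],[0,0,0],0],[[13.5,-29,20],[0,0,0],0],[[13.4,-29,30],[0,0,0],0],[[0,0,7],[0,0,0],0],[[0,0,0],[0,0,0],0]]'

```text
t: 7.63
tcp_pos: [0.647, -0.0446, 0.1657]
orientation: [2.722, -1.562, -0.01]
wrist_force: [-0.8, -0.1, 0.3]
finger_gap: -0.0002
```

Run:
```python
from cell import *
from ang import *
s=get_state(); print(s["t"],s["tcp_pos"],s["wrist_force"]); print(rel(s,[.6485,-.0455,.088]))
c=capture("wrist"); cv2.imwrite("pics/w7.png",c["img"][:,:,::-1])
c=capture("scene"); cv2.imwrite("pics/s7.png",cv2.resize(c["img"][150:350,130:380,::-1],None,fx=3,fy=3))
```

```text
7.6333 [ 0.64699548 -0.04464331  0.16571562] [-0.84142748 -0.0564233   0.25221497]
[ 1.8 -1.3 77.7]
```

View pics/w7.png

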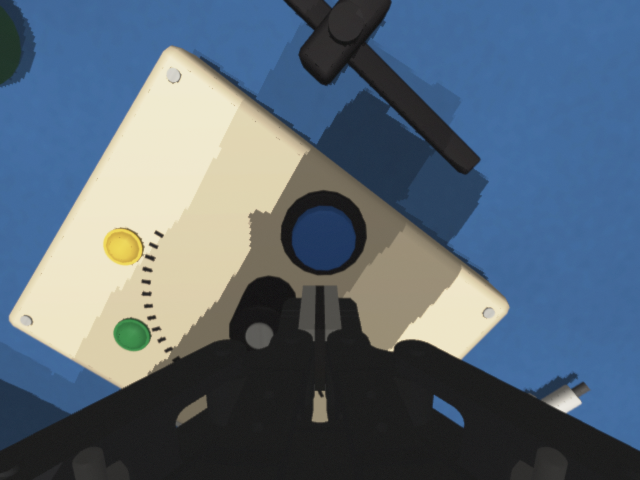

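View pics/s7.png

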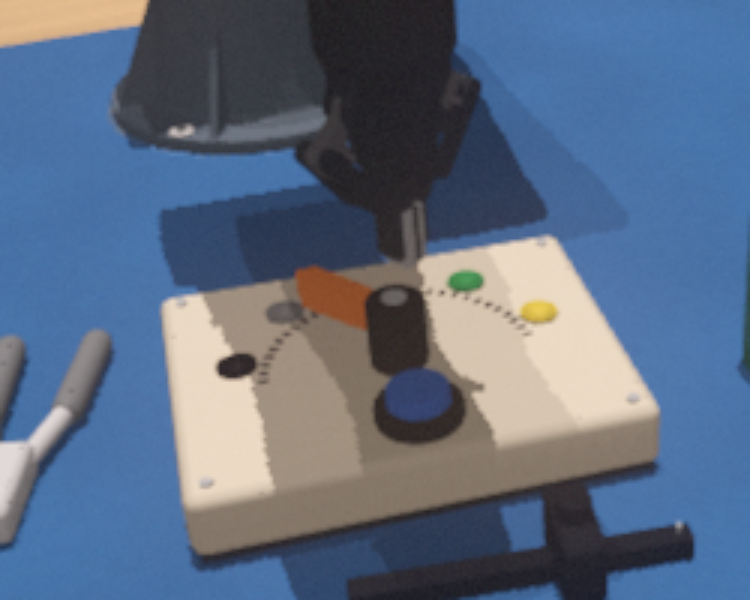

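The wrist view shows the blue pad at (323,233), up, just ahead of the tips, with the hub beside the fingers at (260,310) and clear. In the scene view the pointer is over grey. I go down to just above the pad.

Call:
servo_tool --increments '[[[1,-0.7,15],[0,0,0],0],[[0.8,-0.6,25],[0,0,0],0],[[0,0,20],[0,0,0],0],[[0,0,10],[0,0,0],0],[[0,0,7],[0,0,0],0],[[0,0,0],[0,0,0],0],[[0,0,0],[0,0,0],0]]'

```text
t: 8.32
tcp_pos: [0.65, -0.0468, 0.0952]
orientation: [-2.723, 1.565, -0.002]
wrist_force: [0.5, -0.3, -0.3]
finger_gap: 0.0002
```

Run:
```python
from cell import *
from ang import *
s=get_state(); print(s["t"],s["tcp_pos"],s["wrist_force"])
c=capture("wrist"); cv2.imwrite("pics/w8.png",c["img"][:,:,::-1])
c=capture("scene"); cv2.imwrite("pics/s8.png",cv2.resize(c["img"][200:320,180:350,::-1],None,fx=4,fy=4))
```

```text
8.3167 [ 0.6499634  -0.04681464  0.0952004 ] [ 0.54247662 -0.33616555 -0.27953061]
```

View pics/s8.png

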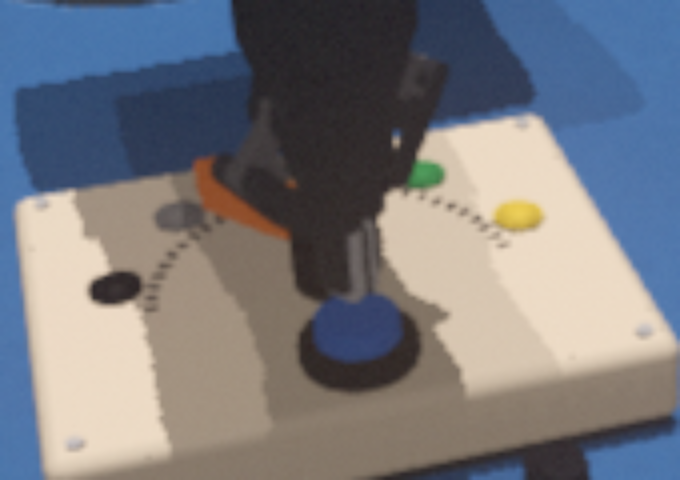

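View pics/w8.png

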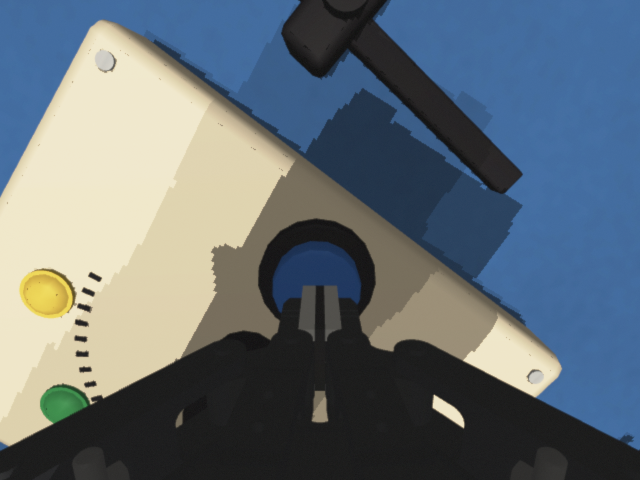

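The fingertip is over the blue pad, which shows around (318,270) in the wrist view. Now the slow descent, watching force.

Call:
servo_tool --increments '[[[-0.5,1,4],[0,0,0],0],[[-0.5,1,3],[0,0,0],0],[[0,0,3],[0,0,0],0],[[0,0,0],[0,0,0],0]]'

```text
t: 8.75
tcp_pos: [0.6469, -0.0469, 0.0831]
orientation: [2.724, -1.565, -0.001]
wrist_force: [1.0, 0.6, -0.5]
finger_gap: -0.0
```

Call:
servo_tool --increments '[[[0,0,2],[0,0,0],0],[[0,0,2],[0,0,0],0],[[0,0,0],[0,0,0],0]]'

```text
t: 9.0
tcp_pos: [0.6474, -0.0469, 0.0795]
orientation: [-2.724, 1.565, 0.0]
wrist_force: [-1.1, 0.5, 2.6]
finger_gap: 0.0
```

Call:
servo_tool --increments '[[[0,0,1.5],[0,0,0],0],[[0,0,1.5],[0,0,0],0],[[0,0,0],[0,0,0],0]]'

```text
t: 9.25
tcp_pos: [0.6474, -0.0469, 0.0767]
orientation: [-2.724, 1.565, -0.0]
wrist_force: [-1.1, -0.9, 4.4]
finger_gap: 0.0001
```

Call:
servo_tool --increments '[[[0,0,1.5],[0,0,0],0],[[0,0,1],[0,0,0],0],[[0,0,0],[0,0,0],0]]'

```text
t: 9.5
tcp_pos: [0.6475, -0.047, 0.0742]
orientation: [-2.724, 1.565, -0.0]
wrist_force: [-1.4, 0.4, 4.9]
finger_gap: -0.0
```

Call:
servo_tool --increments '[[[0,0,1],[0,0,0],0],[[0,0,0.5],[0,0,0],0],[[0,0,0],[0,0,0],0]]'

```text
t: 9.75
tcp_pos: [0.6476, -0.047, 0.0739]
orientation: [-2.724, 1.565, -0.001]
wrist_force: [-6.3, -0.4, 17.8]
finger_gap: 0.0002
```

The pad bottomed out: force jumped from 4.9 to 17.8 N while the TCP moved only 0.3 mm. I hold briefly, then release straight up and get clear.

Call:
servo_tool --increments '[[[0,0,0],[0,0,0],0],[[0,0,0],[0,0,0],0],[[0,0,-5],[0,0,0],0],[[0,0,-10],[0,0,0],0],[[0,0,-25],[0,0,0],0],[[0,0,-35],[0,0,0],0],[[0,0,-35],[0,0,0],0],[[0,0,-30],[0,0,0],0]]'

```text
t: 10.42
tcp_pos: [0.6472, -0.0469, 0.2154]
orientation: [-2.724, 1.565, -0.001]
wrist_force: [0.4, -0.6, 1.0]
finger_gap: -0.0
```

Call:
servo_tool --increments '[[[-13,28,-20],[0,0,0],0],[[-13,28,-5],[0,0,0],0],[[-13,28,0],[0,0,0],0],[[-13,28,0],[0,0,0],0],[[-13,28,0],[0,0,0],0],[[-13,28,0],[0,0,0],0],[[0,0,0],[0,0,0],0],[[0,0,0],[0,0,0],0]]'

```text
t: 11.08
tcp_pos: [0.4621, -0.0643, 0.2386]
orientation: [-2.723, 1.566, -0.002]
wrist_force: [0.6, 1.1, 0.9]
finger_gap: 0.0001
```

Run:
```python
from cell import *
from ang import *
s=get_state(); print(s["t"],s["tcp_pos"],s["wrist_force"])
c=capture("wrist"); t=capture("top");f=capture("scene"); w=wcam(s,c)
cv2.imwrite("pics/t9.png",t["img"][:,:,::-1])
cv2.imwrite("pics/s9.png",cv2.resize(f["img"][150:350,130:380,::-1],None,fx=3,fy=3))
print("top",edge(t,(330,200,460,365))); print("wrist",edge(w,(330,20,430,165)))
print(t["img"][236,372],[ (a,(ce+[330,220]).round(1)) for a,ce,l in blobs(t["img"][220:260,330:420],(105,150,180),(120,255,255))[0]])
```

```text
11.0833 [ 0.4620538  -0.06430523  0.2386022 ] [0.57524959 1.05258258 0.9213499 ]
top ('edge dir q', np.float32(0.6869532), 'edge offset mm', np.float32(5.646408), 'q from edge mid-8mm', np.float64(0.6432938555662562), 19)
wrist ('edge dir q', np.float32(0.6635177), 'edge offset mm', np.float32(8.36981), 'q from edge mid-8mm', np.float64(0.6702255583345033), 58)
[ 72 144 238] [(np.int32(33), array([411.5, 220.5])), (np.int32(380), array([372.7, 235.6]))]
```

View pics/t9.png

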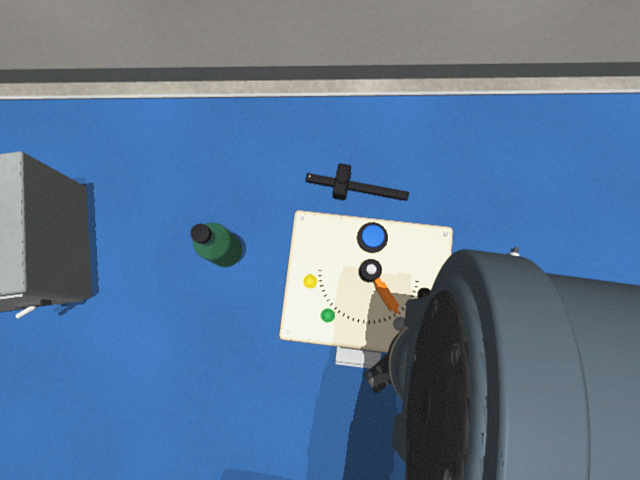

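View pics/s9.png

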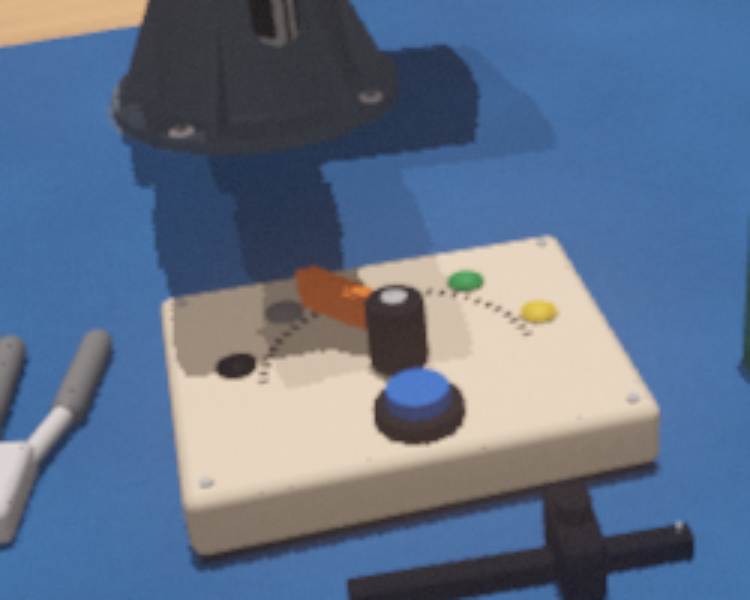

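Both views show the pad back up, with the blob at (372.7,235.6) exactly as before. The pointer is unchanged over grey, and the bottle at (217,245) and gauge at (357,184) have not moved. The arm is touching nothing, so I hand in.

```bash
python3 -c "
from cell import *
print(sign_off())"
```

```text
the job is handed in; nothing more can be done
None
```

The pointer now points at the grey rivet, and the blue pad was pressed once after that and came back up. I handed the job in shortly after 11 s on the robot's clock.

- **Pointer:** I pushed it with closed fingertips against one side from about -0.08 to about 0.66 rad. It took two pushes, because the first stopped about 0.03 rad short.
- **Final angle:** The last estimates disagree slightly. The wrist camera gives 0.664 to 0.670 rad, and the top view 0.643 to 0.687 rad. Grey measures 0.648 rad from the top and 0.656 to 0.661 rad from the wrist. The pointer is therefore within about 0.04 rad of grey at worst and probably within 0.02, about 2 mm on the 26 mm rivet head.
- **Pad:** The force rose from 4.9 to 17.8 N while the tool moved only 0.3 mm, so it reached its stop. Afterwards it looked the same from above as before the press.
- **Other items:** The bottle and gauge looked unmoved in the last top view. The rivet tool was mostly hidden by the arm there, so I saw only parts of it in the last pictures, and the arm never went near it.

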